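# Swing the magnifier aside, load the test block, swing it back

## Robot

A 6-joint arm with a two-finger parallel gripper is mounted at the origin on the work surface. World frame = base frame: x ahead of the robot, y to its left, z up, the work surface at z = 0. Lengths are in m, angles in rad, forces in N, time in s.
With the tool pointing down it reaches from about 0.375 to 0.975 m from the base axis. Payload 3.8 kg.
Tool frame: the origin (TCP) lies at the centre of the arm's flange, where the gripper is bolted on; the fingertips stand 173 mm ahead of it and the grasp point (between the pads) lies 155 mm ahead of it (bot.tip_reach is the distance from the TCP to the fingertips, in m); z points along the fingers, y is the line along which they close (so a half turn about z gives the same grasp; the last joint's range is limited). The gripper opens to 85 mm and grips with 20 to 120 N. Pads are 22 mm wide; open, the fingers measure 114 mm over their backs; the gripper's body (76 mm by 85 mm) begins 54 mm behind the grasp point. The pads swing forward as they close: fully open they stand 13 mm farther back than shut.
Start: joints at [-0.037, 0.264, 1.604, -0, 1.274, -0.037], TCP at [0.675, -0, 0.405] pointing down, gripper open.
Joint ranges: [-2.63, 2.63], [-0.94, 2.18], [0.31, 2.57], [-1.31, 4.45], [0, 2.66], [-2.55, 2.55]. Speed limits (rad/s): [2.57, 2.57, 3.14, 3.14, 3.14, 3.14].

## Interface

Orientations are given as a rotation vector (axis times angle).
In Python, from workcell import bot gives the robot as it stands.
- The arm moves only by the tool drive_tool, never from a script. Its arguments are lists of equal length, an entry for each row: "claw": the finger opening in mm, from 0 to 85.4; "slide": the shift along the world's x, y, z each as a share of 0.5 m, from -1 to 1, a list of three; "yaw": the turn about the world's z as a share of 180 degrees, from -1 to 1. A call has 1 to 8 rows; each row is the pose to reach, as a shift and turn from the pose commanded when the call began, turning the shorter way round; what a row does not reach only later rows make up. A row lasts 1/12 s, in which the tool goes at most 41.7 mm and 7.16 degrees, less where a joint would pass 70% of its speed; a pose out of reach is approached as far as the arm can. A call with a number of a shift or a turn outside -1 to 1 is refused whole. A call with a gripper value outside its range is refused whole. The fingers move at their own pace and stop on an object; "newtons" is the grip in N (left out, the last holds). Time passes only in rows, so rows that repeat a pose let the fingers close. It gives the time, the measured TCP pose, the force, the opening and the grip force at its end, in the units of the state.
- bot.read_state(): the state, without advancing time (a new reading comes with each control period).
- bot.read_camera(name): name is "scene" or "side" or "wrist"; returns a dict with "color" (480x640x3 uint8, red, green, blue), "depth" (480x640 float32, m along the optical axis (not along the pixel's ray), 0 where there is no reading), "mtx" (3x3 intrinsics, pixels), "eye" and "rotation" of the camera in the world. Camera axes: x right, y up, looking along -z (the intrinsics and any distortion apply to the point x, -y, -z); pixel columns grow to the right and rows downward; lengths in m; the calibration is good to about 2 mm. A picture is of the moment at which its call begins.
- bot.finish_job(): hands the job in; it is judged then, once.
The state is a dict: "time": time; "q": joint angles; "joint_vel": joint speeds; "joint_torque": joint torques, N m; "tool_pos": TCP position; "tcp_rot": TCP orientation; "wrist_force": force on the tool from outside, world axes, zero at the start; "torque": the same for the moment, N m; "width": opening from 0.0 (shut) to 1.0 (fully open); "grip_force": force on a finger pad.
Only numpy, scipy, OpenCV 4.12 (cv2) and the standard library are available. Lean on these libraries where they do the work, as an engineer would, in place of code of your own. Each camera call takes 0.05 s, during which the arm holds its last target. There are 200 camera calls.

## Task

Swing the magnifier boom aside until the head touches the post of the heavy rest, pressing lightly for a moment and not shifting the rest. With the boom still aside, take the two metal cells out of the slanted rack and stand one in each pocket of the test block, fully home. Then swing the boom back until the head is centred over the block, let go, and leave the bystanders (two meters, screwdriver, jar) where they are.

Things in the scene. Friction and masses are not known exactly. Their poses are not given: they have to be found in the camera images.
- stand: Fixed stand of the boom: steel column 30 mm across, 240 mm tall, on a base 120 x 140 x 20 mm, beyond the block. Origin: on the column's axis (which is the boom's hinge axis) at table height; z up.
- boom: Magnifier boom turning about the column's axis; stays where left. Origin on that axis at table height; points along its own -x, z up. Bar 22 x 22 mm, heights 144 to 166 mm; at its end a round white head 90 mm across, heights 117 to 166 mm, centred 280 mm from the axis. Swings 1.15 rad either side of the stand's -x.
- lens (a point): Centre of the round magnifier head's underside, 120 mm above the table.
- handle_top (a point): Top centre of the upright round handle at the outer end of the boom: 16 mm across, 227 mm above the table, 337 mm from the hinge axis; it rises 61 mm clear above the head.
- rest: Heavy loose grey base 110 x 110 x 55 mm (5 kg), on either side of the block; origin under its centre, z up. Its upright rubber post, 24 mm across, top at 151 mm, stops the head. The post is clamped somewhere in a slot along the base's y, up to 13 mm either way from centre: its place is not reported; feel or see it. The rest tips or slides if pushed with over about 15 N.
- block: Fixed aluminium test block 130 (x) x 60 (y) x 30 (z) mm, below the head's path. Origin under its centre, z up.
- pocket_a (a point): Centre of the mouth of one round pocket, at the block's top face (30 mm high): 23 mm across, 18 mm deep, 30 mm from the block's centre along its +x.
- pocket_b (a point): The same for the other pocket, 30 mm along the block's -x.
- rack: Fixed black rack on the other side of the block from the rest, with two bores 60 mm apart along its y. Its face leans 30 degrees towards the rack's -x (roughly to the robot): the bores' axes point up along (-0.5, 0, 0.866) in the rack's frame. Origin under its base plate's centre (plate 90 x 140 x 6 mm), z up; highest edge 62 mm.
- bore_a (a point): Centre of the mouth of the bore at the rack's +y side, on the slanted face: 21 mm across, 22 mm deep.
- bore_b (a point): The same for the bore at the rack's -y side.
- cell_a: Plain steel cylinder 20 mm across, 50 mm long, about 50 g, standing in bore_a with 28 mm sticking out. Origin: centre of its lower end; z along its axis to the free end. Either cell may go into either pocket.
- cell_b: The same, in bore_b.
- multimeter: Bystander: green meter lying flat, 170 x 85 x 38 mm, origin under its centre.
- powermeter: Bystander: orange and grey handheld meter lying flat, 140 x 70 x 30 mm, origin under its centre.
- screwdriver: Bystander: screwdriver lying on the table on the robot's right, origin about its middle.
- jar: Bystander: small glass jar 50 mm across, 70 mm tall, origin under its centre.

How it is judged:
By the outcome, as a careful person would: the job done as asked, in the order asked, and still so for the second after the job is handed in, with the robot touching nothing.
It also fails if it takes over 69 s, if anything falls off the work surface, if the arm or the gripper's body presses on something with over 40 N, if the wrist force passes 120 N, or if a joint passes its speed limit or range.

## Working session

There is one attempt and no reset: what is moved stays moved. The work goes in short steps, Python scripts to look and compute and a tool call to move; the robot and the scene stay as the last step left them, time stands still between calls to the robot, and variables do not carry over. Pictures are saved under pics/ and viewed, at most 10 in all, crops included, and the job is handed in when it is done.

Besides the shell and the picture viewer there is one more tool, called after "Call:" as name([rows], argument=value, ...), one row to a line, values as JSON. drive_tool: Moves the arm, as the interface text tells. Shift numbers are shares of 0.5 m and turn numbers shares of 180 degrees, none past 1 either way. Its arguments: {"type":"object","properties":{"claw":{"type":"array","items":{"type":"number"}},"slide":{"type":"array","items":{"type":"array","items":{"type":"number"}}},"yaw":{"type":"array","items":{"type":"number"}},"newtons":{"type":"number"}},"required":["claw","slide","yaw"]}

```bash
mkdir -p pics; cat > h.py <<'E'
import numpy as np, cv2
from workcell import bot
def cloud(c):
    d=c["depth"];K=c["mtx"];v,u=np.mgrid[:480,:640]
    p=np.stack([(u-K[0,2])/K[0,0]*d,-(v-K[1,2])/K[1,1]*d,-d],-1)
    return p@np.array(c["rotation"]).T+np.array(c["eye"])
def proj(c,P):
    p=(np.array(P)-c["eye"])@np.array(c["rotation"]);K=c["mtx"]
    return K[0,2]+K[0,0]*p[...,0]/-p[...,2],K[1,2]-K[1,1]*p[...,1]/-p[...,2]
def grab(n,save=None):
    c=bot.read_camera(n)
    if save: cv2.imwrite(f"pics/{save}.png",c["color"][...,::-1])
    return c
E
python3 - <<'E'
from h import *
import pickle
for n in("scene","side","wrist"):
    c=grab(n,n+"0");pickle.dump(c,open(n+"0.pkl","wb"));print(n,c["eye"],np.round(c["rotation"],3).tolist(),c["mtx"].tolist(),[k for k in c])
E
```

```text
scene [1.01701361 0.76070995 0.97109881] [0.284, 1.075, 2.436] [[489.4957298975333, 0.0, 319.2874494055128], [0.0, 489.4957298975333, 237.07727501647236], [0.0, 0.0, 1.0]] ['color', 'depth', 'mtx', 'eye', 'rotation']
side [-0.10817158 -0.68580255  0.85443447] [0.904, -0.385, -0.73] [[529.362123028394, 0.0, 322.65286593723755], [0.0, 529.362123028394, 246.06236302750884], [0.0, 0.0, 1.0]] ['color', 'depth', 'mtx', 'eye', 'rotation']
wrist [0.67502736 0.07617035 0.37299962] [-0.301, 0.002, -0.001] [[398.1832927018453, 0.0, 314.2800107667027], [0.0, 398.1832927018453, 241.84035453151782], [0.0, 0.0, 1.0]] ['color', 'depth', 'mtx', 'eye', 'rotation']
```

View pics/scene0.png

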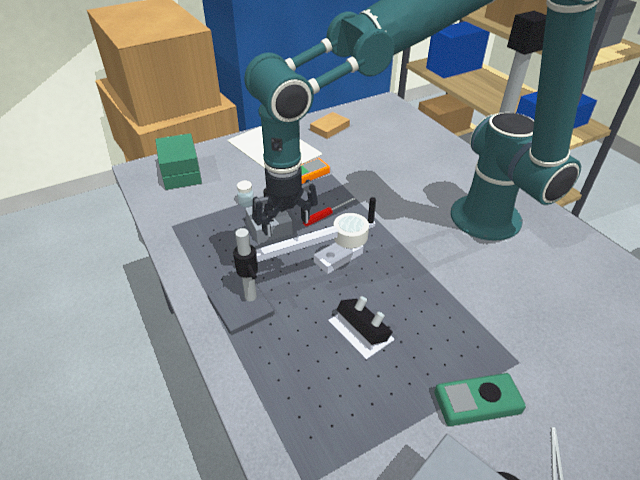

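View pics/side0.png

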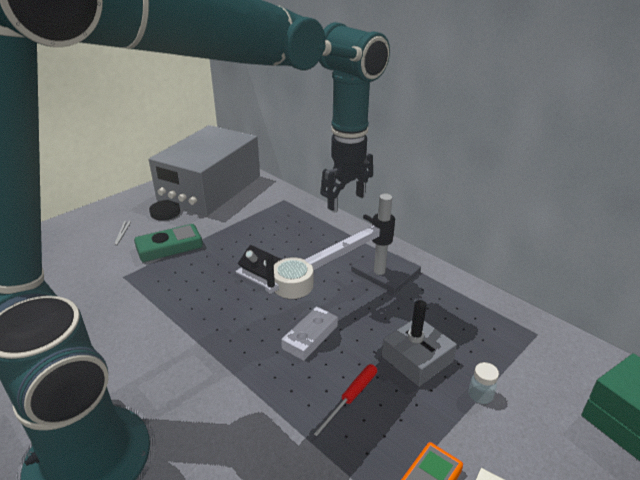

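The scene view shows the handle at (372,205), head (351,230), block (338,257), rack with two cells (362,303) and (378,320), and the column at (243,240). The side view shows the rest post at (419,315), the block pockets at (322,313) and (300,338), and the screwdriver at (347,400). The rest is on the robot's right (-y) and the rack on its left. `rotation` is a rotation vector.

```bash
sed -i 's/np.array(c\["rotation"\])/cv2.Rodrigues(np.array(c["rotation"],float))[0]/' h.py
cat > ortho.py <<'E'
from h import *
import pickle
# top-down map x 0.35..0.95 (up), y -0.4..0.4 (left) 1mm/px
out=np.zeros((600,800,3),np.uint8);Z=np.full((600,800),-1.)
for n in("scene","side"):
    c=pickle.load(open(n+"0.pkl","rb"));P=cloud(c);ok=(c["depth"]>0)&(P[...,2]<.25)
    p=P[ok];col=c["color"][ok]
    r=((.95-p[:,0])*1000).astype(int);q=((.4-p[:,1])*1000).astype(int)
    m=(r>=0)&(r<598)&(q>=0)&(q<798)
    for a,b,z,k in zip(r[m],q[m],p[m,2],col[m]):
        s=Z[a:a+3,b:b+3]; w=s<z; s[w]=z; out[a:a+3,b:b+3][w]=k
cv2.imwrite("pics/ortho.png",out[...,::-1]);np.save("Z.npy",Z)
for lo,hi in((.14,.175),(.2,.24),(.025,.035),(.05,.06)):
    pass
E
python3 ortho.py
```

```text
(no output)
```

View pics/ortho.png

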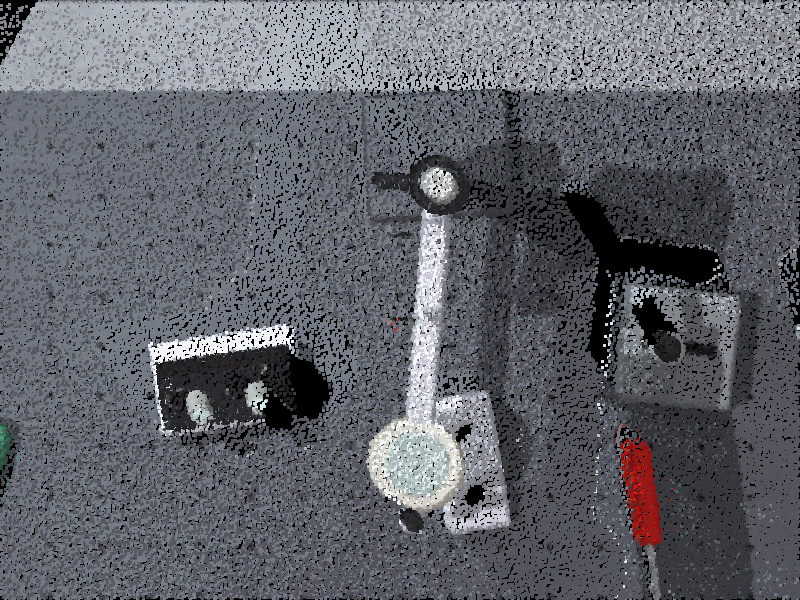

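View pics/wrist0.png

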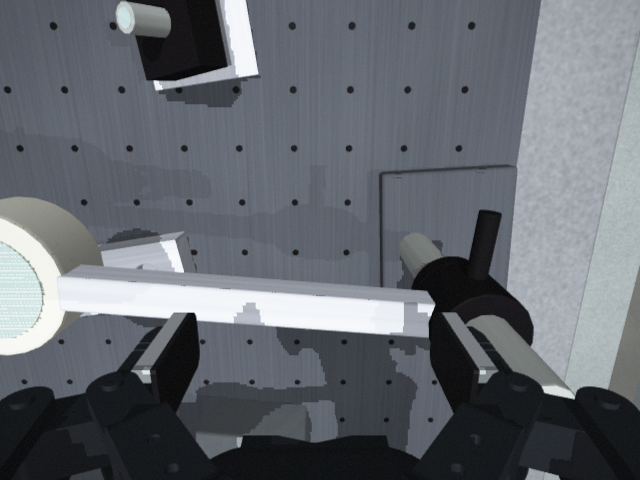

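The top-down map (1 mm/px, x up from 0.35, y left) shows:
- column at (439,183)
- head at (416,463)
- handle at (410,520)
- block at about (472,462)
- post at (668,347)
- cells at about (198,407) and (257,397)

The wrist view shows the fingers closing along world x, so a 90° turn is needed. Next I fit the precise numbers per camera.

```bash
cat > fit.py <<'E'
from h import *
import pickle
from scipy.optimize import least_squares
print(bot.read_state()["tcp_rot"],bot.tip_reach)
def circ(p,r):
    f=least_squares(lambda c:np.maximum(np.hypot(p[:,0]-c[0],p[:,1]-c[1])-r,0)*3+0*p[:,0],p[:,:2].mean(0));return f.x
def mid(p): return (np.percentile(p[:,:2],2,0)+np.percentile(p[:,:2],98,0))/2
for n in("scene","side"):
    c=pickle.load(open(n+"0.pkl","rb"));P=cloud(c);ok=c["depth"]>0;p=P[ok]
    def near(x,y,r,lo,hi):
        return p[(np.hypot(p[:,0]-x,p[:,1]-y)<r)&(p[:,2]>lo)&(p[:,2]<hi)]
    for nm,a in dict(col=(.767,-.039,.03,.234,.26),handle=(.430,-.011,.02,.222,.235),head=(.487,-.016,.06,.162,.172),post=(.603,-.267,.025,.147,.156)).items():
        q=near(*a);print(n,nm,len(q),mid(q).round(4),np.median(q[:,2]).round(4),np.ptp(np.percentile(q,[2,98],0),0)[:2].round(3))
    for nm,a in dict(block=(.487,-.075,.1,.026,.034),restbase=(.603,-.28,.09,.051,.059),rackplate=(.575,.17,.1,.003,.009)).items():
        q=near(*a)
        if nm=="rackplate": q=q[:]
        print(n,nm,len(q),np.median(q[:,2]).round(4),[np.round(v,4) for v in cv2.minAreaRect(q[:,:2].astype(np.float32)*1000)])
    K=c["color"].astype(int)
    for nm,(x,y) in dict(ca=(.55,.203),cb=(.555,.143)).items():
        m=ok&(np.hypot(P[...,0]-x,P[...,1]-y)<.035)&(P[...,2]>.035)&(P[...,2]<.1)&(K.min(-1)>90)
        q=P[m];
        # fit cylinder: a fixed tilt 30, free yaw; radius 10
        def res(t):
            b=np.array([t[0],t[1],.05]);a=np.array([-.5*np.cos(t[2]),-.5*np.sin(t[2]),.866])
            d=q-b;s=d@a;rad=np.linalg.norm(d-s[:,None]*a,axis=1)
            return np.where(s>t[3]-.002,np.minimum(np.abs(s-t[3]),abs(rad-.01)),rad-.01)
        f=least_squares(res,[x,y,.1,.02],loss="soft_l1",f_scale=.001)
        t=f.x;a=np.array([-.5*np.cos(t[2]),-.5*np.sin(t[2]),.866]);top=np.array([t[0],t[1],.05])+a*np.percentile((q-[t[0],t[1],.05])@a,97)
        print(n,nm,len(q),"pt z=.05",t[:2].round(4),"yaw",t[2].round(3),"top",top.round(4),"rms",np.sqrt(np.mean(f.fun**2)).round(4),"maxz",np.percentile(q[:,2],98).round(4))
E
python3 fit.py
```

```text
[-2.22053714e+00 -2.22050930e+00  1.89459633e-03] 0.1734
scene col 108 [ 0.7682 -0.0359] 0.2384 [0.026 0.028]
scene handle 25 [ 0.4323 -0.0097] 0.2251 [0.015 0.016]
scene head 615 [ 0.4897 -0.0123] 0.1647 [0.103 0.079]
scene post 15 [ 0.6137 -0.2631] 0.1499 [0.01  0.019]
scene block 441 0.0289 [array([489.757 , -65.4558]), array([132.711 ,  63.9995]), np.float64(8.8284)]
scene restbase 283 0.0535 [array([ 606.3605, -273.6351]), array([110.862, 110.233]), np.float64(82.984)]
scene rackplate 598 0.0051 [array([572.2424, 174.3116]), array([194.3708, 184.4731]), np.float64(14.4536)]
scene ca 122 pt z=.05 [0.5485 0.2025] yaw 0.078 top [0.5364 0.2015 0.0709] rms 0.0018 maxz 0.0742
scene cb 114 pt z=.05 [0.5576 0.143 ] yaw 0.134 top [0.5453 0.1414 0.0714] rms 0.0026 maxz 0.0745
side col 88 [ 0.7626 -0.0404] 0.2391 [0.026 0.028]
side handle 39 [ 0.4283 -0.0137] 0.2265 [0.015 0.015]
side head 897 [ 0.4915 -0.0179] 0.1658 [0.096 0.08 ]
side post 83 [ 0.6026 -0.2669] 0.1504 [0.022 0.021]
side block 1070 0.0298 [array([486.8943, -68.1039]), array([133.5798,  63.4758]), np.float64(10.0754)]
side restbase 1700 0.0548 [array([ 602.0332, -278.6985]), array([111.8104, 113.2462]), np.float64(83.066)]
side rackplate 275 0.005 [array([563.0125, 190.1064]), array([197.7916, 149.2478]), np.float64(30.3393)]
side ca 82 pt z=.05 [0.5491 0.2057] yaw 0.496 top [0.5357 0.1985 0.0763] rms 0.006 maxz 0.0765
side cb 18 pt z=.05 [0.5864 0.1464] yaw 0.1 top [0.5654 0.1443 0.0866] rms 0.0092 maxz 0.0728
```

Both cameras agree with the given sizes to about ±3 mm: handle radius 336 mm, block 279 mm from the hinge, post 151 mm high. I'm moving to above the handle.

Call:
drive_tool([
  [-0.49, -0.024, 0],
  [-0.49, -0.024, 0],
  [-0.49, -0.024, 0],
  [-0.49, -0.024, 0],
  [-0.49, -0.024, 0],
  [-0.49, -0.024, 0],
  [-0.49, -0.024, 0],
  [-0.49, -0.024, 0],
], claw=[60, 60, 60, 60, 60, 60, 60, 60], yaw=[-0.525, -0.525, -0.525, -0.525, -0.525, -0.525, -0.525, -0.525], newtons=25)

```text
time: 0.82
tool_pos: [0.4273, -0.012, 0.4041]
tcp_rot: [-3.017, -0.875, 0.001]
wrist_force: [0.8, -0.4, 0.7]
width: 0.7
grip_force: 0.0
```

Call:
drive_tool([
  [0, 0, 0],
  [0, 0, 0],
  [0, 0, 0],
  [0, 0, 0],
  [0, 0, 0],
  [0, 0, 0],
  [0, 0, 0],
], claw=[60, 60, 60, 60, 60, 60, 60], yaw=[-0.207, -0.207, -0.207, -0.207, -0.207, -0.207, -0.207])

```text
time: 1.4
tool_pos: [0.4298, -0.012, 0.4044]
tcp_rot: [-3.139, 0.126, 0.001]
wrist_force: [0.2, -0.3, 0.4]
width: 0.701
grip_force: 0.0
```

```bash
cat > st.py <<'E'
from h import *
s=bot.read_state();R=cv2.Rodrigues(np.array(s["tcp_rot"]))[0]
print("t",round(s["time"],2),"pos",np.round(s["tool_pos"],4),"toolY deg",np.degrees(np.arctan2(R[1,1],R[0,1])).round(2),"F",np.round(s["wrist_force"],2),"w",s["width"],s["grip_force"],"q",np.round(s["q"],2))
E
python3 st.py; python3 -c "
from h import *;import pickle
c=grab('wrist','w1');pickle.dump(c,open('w1.pkl','wb'));P=cloud(c);p=P[c['depth']>0]
q=p[(np.hypot(p[:,0]-.43,p[:,1]+.012)<.025)&(p[:,2]>.218)&(p[:,2]<.235)];print(len(q),q.mean(0) if len(q) else 0)
q=p[(np.hypot(p[:,0]-.765,p[:,1]+.04)<.03)&(p[:,2]>.234)&(p[:,2]<.245)];print(len(q),q.mean(0) if len(q) else 0)
q=p[(np.hypot(p[:,0]-.487,p[:,1]+.07)<.1)&(p[:,2]>.026)&(p[:,2]<.034)];print(cv2.minAreaRect(q[:,:2].astype(np.float32)*1000))
"
```

```text
t 1.4 pos [ 0.4298 -0.012   0.4044] toolY deg -94.58 F [ 0.16 -0.29  0.44] w 0.7013160125133554 0.0 q [-0.09 -0.22  2.1   0.    1.26  1.57]
1291 [ 0.43351174 -0.01135443  0.22599025]
0 0
((490.37762451171875, -74.03437805175781), (130.33432006835938, 49.32399368286133), 9.751951217651367)
```

View pics/w1.png

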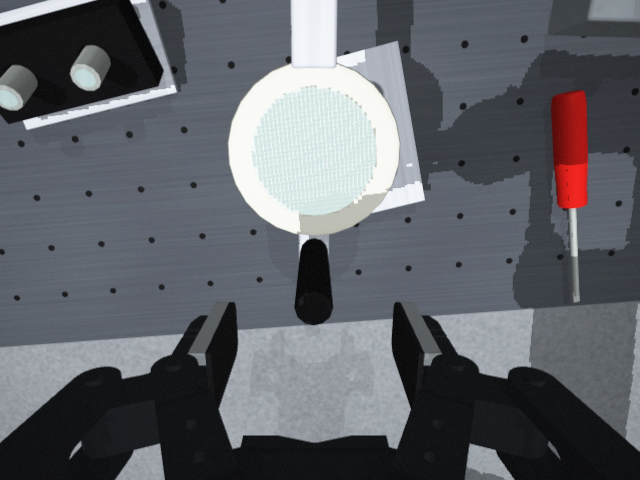

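The wrist view shows the handle top at (313,308), centred between the open fingers (235 and 395). I descend and grip.

Call:
drive_tool([
  [0.004, 0, -0.06],
  [0.005, 0, -0.098],
  [0.005, 0, -0.098],
  [0.005, 0, -0.098],
  [0.005, 0, -0.098],
  [0.005, 0, -0.098],
  [0.005, 0, -0.098],
  [0.005, 0, -0.098],
], claw=[60, 60, 60, 8, 8, 8, 8, 8], yaw=[0, 0, 0, 0, 0, 0, 0, 0])

```text
time: 2.12
tool_pos: [0.4331, -0.0121, 0.3573]
tcp_rot: [3.139, -0.125, 0.005]
wrist_force: [-0.9, -0.0, 3.2]
width: 0.181
grip_force: 24.5
```

```bash
python3 st.py
```

```text
t 2.12 pos [ 0.4331 -0.0121  0.3573] toolY deg -94.55 F [-0.94 -0.03  3.23] w 0.18119742286651663 24.487803876399994 q [-0.09 -0.17  2.15  0.    1.16  1.56]
```

Call:
drive_tool([
  [-0.0017, -0.0314, 0],
  [-0.0004, -0.0986, 0],
  [0.0077, -0.1653, 0],
  [0.0223, -0.2308, 0],
  [0.0435, -0.2946, 0],
  [0.0708, -0.356, 0],
  [0.0936, -0.397, 0],
  [0.1154, -0.431, 0],
], claw=[8, 8, 8, 8, 8, 8, 8, 8], yaw=[0.015, 0.0468, 0.0786, 0.1105, 0.1423, 0.1741, 0.1964, 0.2155])

```text
time: 2.78
tool_pos: [0.4914, -0.2295, 0.3573]
tcp_rot: [3.0, 0.927, 0.005]
wrist_force: [2.5, 4.2, 5.0]
width: 0.181
grip_force: 25.6
```

```bash
python3 st.py; python3 - <<'E'
from h import *
c=grab("side","s2");P=cloud(c);p=P[c["depth"]>0]
def near(x,y,r,lo,hi): return p[(np.hypot(p[:,0]-x,p[:,1]-y)<r)&(p[:,2]>lo)&(p[:,2]<hi)]
for a in((.54,-.2,.07,.16,.17),(.603,-.267,.02,.147,.156)):
    q=near(*a);print(len(q),q.mean(0).round(4),cv2.minEnclosingCircle(q[:,:2].astype(np.float32)*1000))
E
```

```text
t 2.78 pos [ 0.4914 -0.2295  0.3573] toolY deg -55.65 F [2.47 4.19 4.97] w 0.1805987106218293 25.564644634723663 q [-0.48  0.05  1.94  0.    1.15  0.49]
468 [ 0.5269 -0.2057  0.1649] ((526.2835693359375, -197.42071533203125), 59.23466110229492)
80 [ 0.6025 -0.2668  0.1504] ((602.3361206054688, -265.29742431640625), 13.691725730895996)
```

View pics/s2.png

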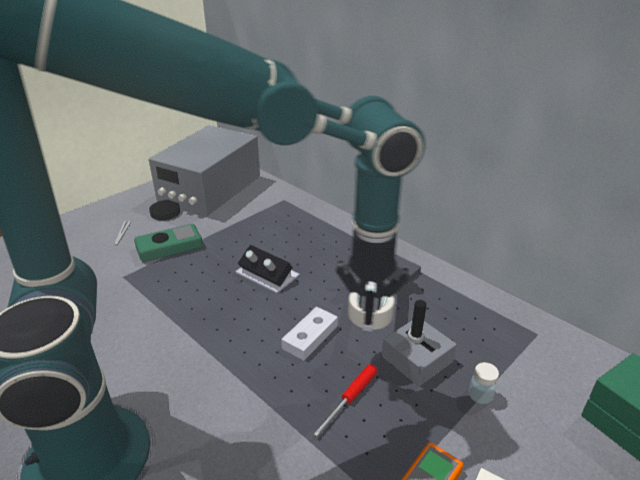

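The side view shows the head (372,308) short of the post (419,313), with the pockets now clear at (318,320) and (302,335). I creep closer.

Call:
drive_tool([
  [0.012, -0.0164, 0],
  [0.0237, -0.0326, 0],
  [0.0364, -0.0483, 0],
  [0.0406, -0.0535, 0],
  [0.0406, -0.0535, 0],
], claw=[8, 8, 8, 8, 8], yaw=[0.01, 0.0191, 0.0286, 0.0318, 0.0318])

```text
time: 3.25
tool_pos: [0.5114, -0.2551, 0.3574]
tcp_rot: [2.95, 1.072, 0.003]
wrist_force: [-0.3, -0.3, 5.3]
width: 0.177
grip_force: 26.7
```

Call:
drive_tool([
  [0.0043, -0.0051, 0],
  [0.0087, -0.0102, 0],
  [0.0087, -0.0102, 0],
], claw=[8, 8, 8], yaw=[0.0032, 0.0064, 0.0064])

```text
time: 3.5
tool_pos: [0.5154, -0.2597, 0.3574]
tcp_rot: [2.939, 1.102, 0.003]
wrist_force: [0.2, -0.1, 5.1]
width: 0.176
grip_force: 26.6
```

Call:
drive_tool([
  [0.0023, -0.0025, 0],
  [0.0045, -0.005, 0],
  [0.0045, -0.005, 0],
], claw=[8, 8, 8], yaw=[0.0016, 0.0032, 0.0032])

```text
time: 3.75
tool_pos: [0.5175, -0.262, 0.3574]
tcp_rot: [2.934, 1.117, 0.002]
wrist_force: [0.1, -0.5, 4.9]
width: 0.178
grip_force: 26.6
```

Call:
drive_tool([
  [0.0023, -0.0025, 0],
  [0.0034, -0.0038, 0],
  [0.0034, -0.0038, 0],
], claw=[8, 8, 8], yaw=[0.0016, 0.0024, 0.0024])

```text
time: 4.0
tool_pos: [0.5191, -0.2638, 0.3574]
tcp_rot: [2.93, 1.128, 0.002]
wrist_force: [0.2, 0.2, 5.1]
width: 0.183
grip_force: 26.6
```

Call:
drive_tool([
  [0.0017, -0.0018, 0],
  [0.0034, -0.0037, 0],
  [0.0034, -0.0037, 0],
], claw=[8, 8, 8], yaw=[0.0012, 0.0024, 0.0024])

```text
time: 4.25
tool_pos: [0.5208, -0.2656, 0.3574]
tcp_rot: [2.926, 1.139, 0.002]
wrist_force: [-0.7, 0.1, 5.6]
width: 0.178
grip_force: 26.6
```

Call:
drive_tool([
  [0.0017, -0.0018, 0],
  [0.0027, -0.003, 0],
  [0.0027, -0.003, 0],
], claw=[8, 8, 8], yaw=[0.0012, 0.002, 0.002])

```text
time: 4.5
tool_pos: [0.5222, -0.2671, 0.3574]
tcp_rot: [2.922, 1.148, 0.002]
wrist_force: [0.1, -0.2, 5.5]
width: 0.178
grip_force: 26.6
```

Call:
drive_tool([
  [0.0015, -0.0015, 0],
  [0.0028, -0.003, 0],
  [0.0028, -0.003, 0],
], claw=[8, 8, 8], yaw=[0.001, 0.002, 0.002])

```text
time: 4.75
tool_pos: [0.5228, -0.2677, 0.3573]
tcp_rot: [-2.919, -1.157, 0.001]
wrist_force: [-5.2, 4.9, 9.3]
width: 0.177
grip_force: 27.0
```

```bash
python3 st.py; python3 - <<'E'
from h import *
c=grab("side");print(proj(c,[.57,-.24,.15]))
cv2.imwrite("pics/s3.png",cv2.resize(c["color"][250:390,300:480,::-1],None,fx=4,fy=4,interpolation=cv2.INTER_CUBIC))
E
```

```text
t 4.75 pos [ 0.5228 -0.2677  0.3573] toolY deg -46.76 F [-5.19  4.89  9.28] w 0.1770144140675756 27.013147473335266 q [-0.52  0.13  1.85  0.    1.16  0.3 ]
(np.float64(399.18384345183705), np.float64(305.7486801325205))
```

View pics/s3.png

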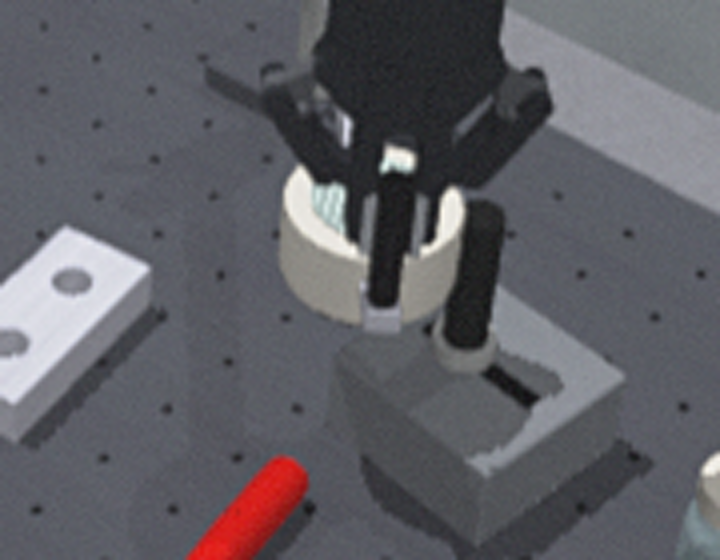

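The crop shows the head (460,260) touching the post (475,270), the rest not moved, and a wrist force of about 7 N along the tangent. I hold briefly, then open and lift.

Call:
drive_tool([
  [0, 0, 0],
  [0, 0, 0],
  [0, 0, 0],
  [0, 0, 0],
  [0, 0, 0],
  [0, 0, 0],
], claw=[8, 8, 8, 8, 8, 8], yaw=[0, 0, 0, 0, 0, 0])

```text
time: 5.3
tool_pos: [0.5227, -0.2676, 0.3573]
tcp_rot: [-2.919, -1.157, 0.001]
wrist_force: [-5.4, 4.7, 9.1]
width: 0.178
grip_force: 27.0
```

Call:
drive_tool([
  [0, 0, 0],
  [0, 0, 0],
  [0, 0, 0],
  [0, 0, 0.04],
  [0, 0, 0.1],
  [0, 0, 0.14],
  [0, 0, 0.14],
  [0, 0, 0.14],
], claw=[50, 50, 50, 50, 50, 50, 50, 50], yaw=[0, 0, 0, 0, 0, 0, 0, 0])

```text
time: 5.97
tool_pos: [0.5237, -0.2689, 0.4272]
tcp_rot: [2.918, 1.157, 0.003]
wrist_force: [-0.3, -0.0, 0.1]
width: 0.582
grip_force: 0.0
```

```bash
python3 st.py; python3 - <<'E'
from h import *
import pickle
for n in("scene","side"): pickle.dump(grab(n),open(n+"1.pkl","wb"))
for n in("scene","side"):
    c=pickle.load(open(n+"1.pkl","rb"));P=cloud(c);p=P[c["depth"]>0]
    def near(x,y,r,lo,hi): return p[(np.hypot(p[:,0]-x,p[:,1]-y)<r)&(p[:,2]>lo)&(p[:,2]<hi)]
    for nm,a in dict(handle=(.523,-.268,.02,.222,.232),rest=(.603,-.28,.09,.051,.059),block=(.487,-.07,.1,.026,.034)).items():
        q=near(*a)
        if len(q):print(n,nm,len(q),q.mean(0).round(4),cv2.minAreaRect(q[:,:2].astype(np.float32)*1000))
E
```

```text
t 5.97 pos [ 0.5237 -0.2689  0.4272] toolY deg -46.74 F [-0.29 -0.01  0.15] w 0.5823930647952585 0.0 q [-0.52  0.09  1.77 -0.    1.28  0.3 ]
scene handle 19 [ 0.5218 -0.2666  0.2246] ((522.3690185546875, -267.7646484375), (13.39181900024414, 15.469276428222656), 27.821836471557617)
scene rest 415 [ 0.6177 -0.2738  0.0538] ((607.0202026367188, -275.7858581542969), (111.96263122558594, 107.739013671875), 83.82488250732422)
scene block 609 [ 0.4922 -0.0653  0.0289] ((490.111572265625, -66.692626953125), (133.5030059814453, 63.69013214111328), 9.442837715148926)
side handle 52 [ 0.5166 -0.27    0.226 ] ((517.7041625976562, -269.3177795410156), (13.655994415283203, 14.628705978393555), 35.66315460205078)
side rest 1613 [ 0.5944 -0.2884  0.0547] ((602.4762573242188, -279.5408935546875), (110.89480590820312, 113.23078155517578), 83.53931427001953)
side block 1069 [ 0.4833 -0.0699  0.0298] ((486.287353515625, -68.41720581054688), (134.21136474609375, 63.485015869140625), 8.740067481994629)
```

The rest hasn't moved and the boom has been left at the post. Next I take wrist views of the block and the rack.

Call:
drive_tool([
  [-0.02, 0.08, 0],
  [-0.04, 0.16, 0],
  [-0.058, 0.24, -0.02],
  [-0.077, 0.32, -0.04],
  [-0.097, 0.404, -0.06],
  [-0.097, 0.404, -0.08],
  [-0.097, 0.404, -0.08],
  [-0.097, 0.404, -0.08],
], claw=[50, 50, 50, 50, 50, 50, 50, 50], yaw=[-0.038, -0.076, -0.114, -0.152, -0.19, -0.196, -0.196, -0.196])

```text
time: 6.73
tool_pos: [0.474, -0.0661, 0.3838]
tcp_rot: [-3.133, -0.223, 0.006]
wrist_force: [0.4, -0.3, -0.5]
width: 0.585
grip_force: 0.0
```

```bash
python3 st.py; python3 - <<'E'
from h import *
import pickle
c=grab("wrist","w_block");pickle.dump(c,open("wb.pkl","wb"));P=cloud(c);p=P[c["depth"]>0]
q=p[(np.hypot(p[:,0]-.488,p[:,1]+.067)<.09)&(p[:,2]>.026)&(p[:,2]<.034)];print(len(q),np.median(q[:,2]),cv2.minAreaRect(q[:,:2].astype(np.float32)*1000))
for x,y in((.519,-.062),(.460,-.072)):
    m=(c["depth"]>0)&(np.hypot(P[...,0]-x,P[...,1]-y)<.018)&(P[...,2]<.025)
    # hole edge: circle through mouth pixels on plane z=.03
    v,u=np.mgrid[:480,:640];K=c["mtx"];R=cv2.Rodrigues(np.array(c["rotation"],float))[0]
    d=np.stack([(u-K[0,2])/K[0,0],-(v-K[1,2])/K[1,1],-np.ones_like(u,float)],-1)@R.T
    G=c["eye"]+d*((.030-c["eye"][2])/d[...,2])[...,None]
    g=G[m];print(len(g),"hole",cv2.minEnclosingCircle((g[:,:2]*1000).astype(np.float32)),g.mean(0))
E
```

```text
t 6.73 pos [ 0.474  -0.0661  0.3838] toolY deg -81.84 F [ 0.39 -0.26 -0.49] w 0.5849655600414118 0.0 q [-0.19 -0.1   2.03 -0.    1.21  1.24]
10416 0.030262020881108548 ((489.3026428222656, -68.26960754394531), (130.40943908691406, 60.11770248413086), 9.33077621459961)
630 hole ((519.46142578125, -62.12178039550781), 12.266968727111816) [ 0.51954744 -0.06324475  0.03      ]
511 hole ((461.0301208496094, -72.9552993774414), 11.156100273132324) [ 0.46091224 -0.0728851   0.03      ]
```

Call:
drive_tool([
  [0.02, 0.08, 0],
  [0.04, 0.16, 0],
  [0.06, 0.24, 0],
  [0.08, 0.32, 0],
  [0.1, 0.4, 0],
  [0.11, 0.478, 0],
  [0.11, 0.478, 0],
  [0.11, 0.478, 0],
], claw=[50, 50, 50, 50, 50, 50, 50, 50], yaw=[0, 0, 0, 0, 0, 0, 0, 0])

```text
time: 7.45
tool_pos: [0.531, 0.1732, 0.3859]
tcp_rot: [3.133, 0.223, 0.001]
wrist_force: [-0.3, -0.6, 0.3]
width: 0.588
grip_force: 0.0
```

```bash
python3 st.py; python3 - <<'E'
from h import *
import pickle
c=grab("wrist","w_rack");pickle.dump(c,open("wr.pkl","wb"));P=cloud(c);ok=c["depth"]>0
# slanted face plane: dark pixels z .03-.07
m=ok&(np.hypot(P[...,0]-.555,P[...,1]-.172)<.08)&(P[...,2]>.02)&(P[...,2]<.066)&(c["color"].max(-1)<60)
q=P[m];cen=q.mean(0);n=np.linalg.svd(q-cen,full_matrices=False)[2][2];n*=np.sign(n[2]);print("plane",len(q),cen.round(4),n.round(3))
E
```

```text
t 7.45 pos [0.531  0.1732 0.3859] toolY deg -81.85 F [-0.32 -0.59  0.3 ] w 0.5882590631546138 0.0 q [ 0.27  0.06  1.88 -0.    1.21  1.7 ]
plane 11601 [0.5703 0.1744 0.0502] [-0.275 -0.04   0.961]
```

View pics/w_rack.png

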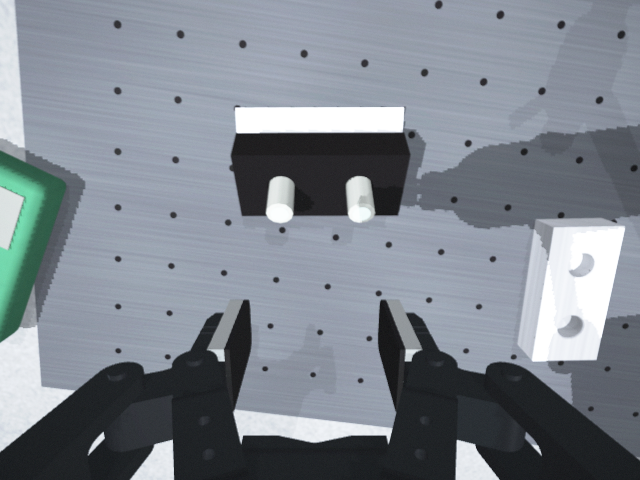

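The wrist view of the rack shows it square to the image, with cell tops at (280,213) and (361,213) and mouths at about (281,180) and (358,180). Pockets measure (0.519,-0.063) and (0.460,-0.073). Next I fit the cells.

```bash
cat > cell.py <<'E'
from h import *
import pickle
from scipy.optimize import least_squares
c=pickle.load(open("wr.pkl","rb"));P=cloud(c);ok=c["depth"]>0;K=c["color"].astype(int)
v,u=np.mgrid[:480,:640]
m=ok&(v>162)&(v<208)&(u>243)&(u<398)&(K.max(-1)<60)
q=P[m];cen=np.median(q,0);n=np.linalg.svd(q-cen,full_matrices=False)[2][2];n*=np.sign(n[2]);print("plane",cen.round(4),n.round(3))
for nm,u0 in(("a",280),("b",359)):
    m=ok&(v>172)&(v<224)&(abs(u-u0)<18)&(K.min(-1)>90);q=P[m]
    al=np.radians(8.15);a=np.array([-.5*np.cos(al),-.5*np.sin(al),.866])
    s=q@a;print(nm,len(q),"s",np.percentile(s-cen@a,[2,50,90,98]).round(4),"zmax",q[:,2].max().round(4))
    side=q[s<np.percentile(s,98)-.004]
    def res(t):
        d=side-[t[0],t[1],.06];d=d-np.outer(d@a,a);return np.linalg.norm(d,axis=1)-.01
    f=least_squares(res,[q[:,0].mean(),q[:,1].mean()],loss="soft_l1",f_scale=.001);b=np.array([*f.x,.06])
    tt=np.percentile(s,95)-b@a;mm=(cen-b)@a
    print(" rms",np.sqrt(np.mean(f.fun**2)).round(4),"top",(b+a*tt).round(4),"mouth(plane)",(b+a*mm).round(4),"protr",(tt-mm).round(4))
E
python3 cell.py
```

```text
plane [0.5616 0.1724 0.05  ] [-0.496 -0.07   0.865]
a 1305 s [-0.0222  0.0176  0.0285  0.0291] zmax 0.077
 rms 0.021 top [0.5368 0.2005 0.0714] mouth(plane) [0.5511 0.2025 0.0465] protr 0.0288
b 1301 s [-0.0221  0.0176  0.0286  0.0292] zmax 0.0778
 rms 0.0212 top [0.5454 0.1409 0.0716] mouth(plane) [0.5597 0.143  0.0465] protr 0.0289
```

Call:
drive_tool([
  [0.018, 0.0555, -0.06],
  [0.018, 0.0555, -0.12],
  [0.018, 0.0555, -0.18],
  [0.018, 0.0555, -0.24],
  [0.018, 0.0555, -0.28],
  [0.018, 0.0555, -0.3],
  [0.018, 0.0555, -0.3],
  [0.018, 0.0555, -0.3],
], claw=[44, 44, 44, 44, 44, 44, 44, 44], yaw=[0, 0, 0, 0, 0, 0, 0, 0])

```text
time: 8.17
tool_pos: [0.5393, 0.1988, 0.236]
tcp_rot: [3.134, 0.216, -0.0]
wrist_force: [0.4, 0.5, 0.9]
width: 0.516
grip_force: 0.0
```

```bash
python3 st.py; python3 -c "
from h import *
grab('wrist','w_pre')"
```

```text
t 8.17 pos [0.5393 0.1988 0.236 ] toolY deg -82.12 F [0.36 0.55 0.92] w 0.5164782280070144 0.0 q [ 0.31  0.24  1.97 -0.    0.93  1.74]
```

View pics/w_pre.png

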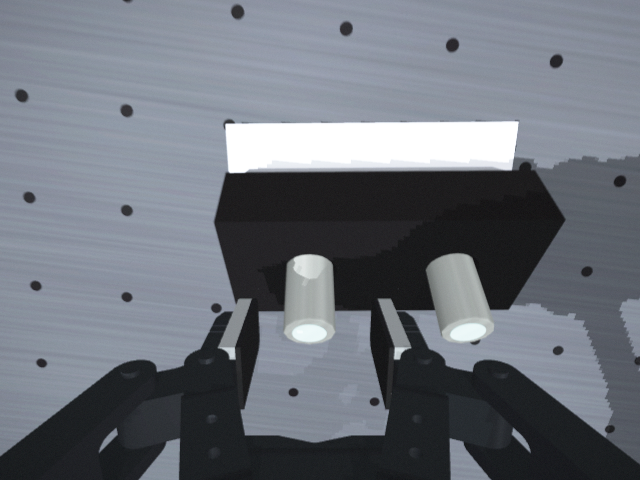

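The view shows cell a's top at (309,330), slightly left of the finger midpoint (316), which matches the 2 mm y lag. I shift, lower and close.

Call:
drive_tool([
  [0.002, 0.005, -0.01],
  [0.002, 0.005, -0.027],
  [0.002, 0.005, -0.027],
  [0.002, 0.005, -0.027],
  [0.002, 0.005, -0.027],
  [0.002, 0.005, -0.027],
  [0.002, 0.005, -0.027],
  [0.002, 0.005, -0.027],
], claw=[44, 44, 44, 8, 8, 8, 8, 8], yaw=[0, 0, 0, 0, 0, 0, 0, 0], newtons=25)

```text
time: 8.88
tool_pos: [0.5399, 0.2021, 0.2226]
tcp_rot: [3.133, 0.219, 0.0]
wrist_force: [-0.1, -6.3, 2.2]
width: 0.224
grip_force: 25.4
```

```bash
python3 st.py
```

```text
t 8.88 pos [0.5399 0.2021 0.2226] toolY deg -81.99 F [-0.1  -6.32  2.18] w 0.2242017854979021 25.4140242934227 q [ 0.32  0.26  1.98 -0.    0.91  1.75]
```

Call:
drive_tool([
  [0, -0.0024, 0],
  [-0.006, -0.0034, 0.0104],
  [-0.012, -0.0042, 0.0208],
  [-0.02, -0.0052, 0.0346],
  [-0.028, -0.0064, 0.0485],
  [-0.0347, -0.0074, 0.0606],
  [-0.0347, -0.0074, 0.0606],
], claw=[8, 8, 8, 8, 8, 8, 8], yaw=[0, 0, 0, 0, 0, 0, 0])

```text
time: 9.47
tool_pos: [0.5221, 0.1992, 0.2543]
tcp_rot: [-3.133, -0.219, -0.003]
wrist_force: [0.7, 0.3, -0.5]
width: 0.221
grip_force: 25.1
```

Call:
drive_tool([
  [0, 0, 0.06],
  [0, 0, 0.1],
  [0, 0, 0.1],
], claw=[8, 8, 8], yaw=[0, 0, 0])

```text
time: 9.72
tool_pos: [0.5242, 0.1997, 0.3074]
tcp_rot: [-3.132, -0.219, -0.013]
wrist_force: [1.4, -0.6, 0.7]
width: 0.223
grip_force: 25.1
```

```bash
python3 st.py; python3 - <<'E'
from h import *
c=grab("side");s=bot.read_state();x,y,z=s["tool_pos"]
u,v=proj(c,[x,y,z-.16]);u,v=int(u),int(v);print(u,v)
w=c["color"][v-60:v+60,u-80:u+80,::-1]
d=grab("wrist")["color"][240:480,160:480,::-1]
cv2.imwrite("pics/held.png",np.hstack([cv2.resize(w,(400,300)),cv2.resize(d,(400,300))]))
E
```

```text
t 9.72 pos [0.5242 0.1997 0.3074] toolY deg -82.0 F [ 1.43 -0.64  0.75] w 0.22273769312677338 25.101066827774048 q [0.32 0.13 1.95 0.   1.05 1.75]
242 231
```

View pics/held.png

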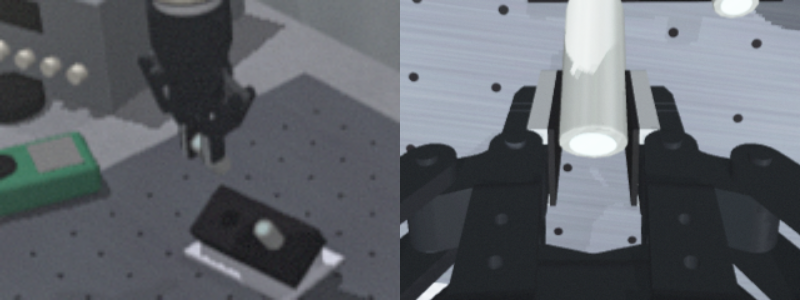

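Cell a is held, still tilted 30° with its foot leading +x; the wrist crop shows it centred between the pads. That tilt would jam in the pocket. I'll first upright it by pushing its foot against the block's near end face, turning it in the pads.

Call:
drive_tool([
  [-0.03, -0.061, 0],
  [-0.065, -0.131, 0],
  [-0.1, -0.202, 0],
  [-0.135, -0.273, 0],
  [-0.17, -0.344, 0],
  [-0.205, -0.414, 0],
  [-0.24, -0.485, 0],
  [-0.281, -0.568, 0],
], claw=[8, 8, 8, 8, 8, 8, 8, 8], yaw=[0, 0, 0, 0, 0, 0, 0, 0])

```text
time: 10.48
tool_pos: [0.382, -0.0817, 0.3009]
tcp_rot: [-3.133, -0.221, 0.003]
wrist_force: [0.4, -1.4, -0.3]
width: 0.224
grip_force: 25.1
```

Call:
drive_tool([
  [0, 0, 0],
  [0, 0, -0.04],
  [0, 0, -0.08],
  [0, 0, -0.1],
  [0, 0, -0.1],
], claw=[8, 8, 8, 8, 8], yaw=[0, 0, 0, 0, 0])

```text
time: 10.9
tool_pos: [0.3818, -0.0801, 0.249]
tcp_rot: [-3.131, -0.219, 0.011]
wrist_force: [-0.1, -0.1, -1.3]
width: 0.223
grip_force: 25.1
```

```bash
python3 st.py
```

```text
t 10.9 pos [ 0.3818 -0.0801  0.249 ] toolY deg -82.02 F [-0.09 -0.14 -1.3 ] w 0.22349925560722206 25.147412717342377 q [-0.27 -0.13  2.33  0.    0.94  1.16]
```

Call:
drive_tool([
  [0.002, -0.008, -0.04],
  [0.002, -0.008, -0.074],
  [0.002, -0.008, -0.074],
  [0.002, -0.008, -0.074],
], claw=[8, 8, 8, 8], yaw=[0, 0, 0, 0])

```text
time: 11.23
tool_pos: [0.3846, -0.0843, 0.215]
tcp_rot: [-3.133, -0.22, 0.004]
wrist_force: [0.1, -0.0, -0.2]
width: 0.219
grip_force: 25.2
```

```bash
python3 st.py; cat > axis.py <<'E'
from h import *
import sys
# cell seen by wrist: bright points near the pads, PCA/cylinder axis in tool frame (rx,ry,z) relative to TCP
c=grab("wrist");s=bot.read_state();R=cv2.Rodrigues(np.array(s["tcp_rot"]))[0]
P=cloud(c)-s["tool_pos"];al=np.arctan2(R[1,1],R[0,1])+np.pi/2
rx=np.array([np.cos(al),np.sin(al),0]);ry=np.array([-np.sin(al),np.cos(al),0])
Q=np.stack([P@rx,P@ry,P[...,2]],-1);K=c["color"].astype(int)
m=(c["depth"]>0)&(abs(Q[...,1])<.007)&(Q[...,2]<-.14)&(Q[...,2]>-.215)&(Q[...,0]>-.03)&(Q[...,0]<.045)&(K.min(-1)>80)
q=Q[m]
# silhouette in x-z plane by height
for z in np.arange(-.205,-.14,.006):
    k=q[abs(q[:,2]-z)<.003]
    if len(k)>3: print("z",round(z,3),"n",len(k),"x max",np.percentile(k[:,0],97).round(4),"min",np.percentile(k[:,0],3).round(4))
E
python3 axis.py
```

```text
t 11.23 pos [ 0.3846 -0.0843  0.215 ] toolY deg -81.96 F [ 0.09 -0.04 -0.21] w 0.21931275959049318 25.151612162590027 q [-0.28 -0.06  2.35  0.    0.86  1.15]
z -0.193 n 13 x max 0.0298 min 0.0269
z -0.187 n 794 x max 0.0448 min 0.0255
z -0.181 n 476 x max 0.0271 min 0.0212
z -0.175 n 510 x max 0.0234 min 0.0173
z -0.169 n 576 x max 0.02 min 0.0137
z -0.163 n 619 x max 0.0163 min 0.0102
z -0.157 n 842 x max 0.0124 min -0.0101
z -0.151 n 1417 x max 0.0086 min -0.0063
z -0.145 n 120 x max 0.0063 min 0.003
```

The tilt profile measured from the wrist camera matches the plan: 30°, foot corner 30 mm ahead. Pushing now.

Call:
drive_tool([
  [0.01, 0.0014, -0.006],
  [0.02, 0.0028, -0.006],
  [0.027, 0.0038, -0.006],
  [0.033, 0.0046, -0.006],
  [0.039, 0.0054, -0.006],
  [0.045, 0.0063, -0.006],
  [0.051, 0.0071, -0.006],
  [0.051, 0.0071, -0.006],
], claw=[8, 8, 8, 8, 8, 8, 8, 8], yaw=[0, 0, 0, 0, 0, 0, 0, 0])

```text
time: 11.95
tool_pos: [0.4095, -0.0811, 0.2121]
tcp_rot: [-3.133, -0.22, 0.008]
wrist_force: [-4.8, -1.1, -0.2]
width: 0.224
grip_force: 25.8
```

```bash
python3 st.py;python3 axis.py
```

```text
t 11.95 pos [ 0.4095 -0.0811  0.2121] toolY deg -81.96 F [-4.81 -1.07 -0.2 ] w 0.2238417182989426 25.84670752286911 q [-0.25 -0.01  2.31 -0.    0.85  1.18]
z -0.199 n 405 x max 0.0449 min 0.0397
z -0.193 n 116 x max 0.0426 min 0.0245
z -0.187 n 290 x max 0.0422 min 0.0111
z -0.181 n 2419 x max 0.0401 min 0.0112
z -0.175 n 361 x max 0.0121 min 0.0078
z -0.169 n 381 x max 0.0103 min 0.0062
z -0.163 n 438 x max 0.0086 min 0.0043
z -0.157 n 464 x max 0.007 min 0.0028
z -0.151 n 1318 x max 0.0051 min -0.014
z -0.145 n 704 x max 0.0036 min -0.0052
```

Call:
drive_tool([
  [0.006, 0.0008, 0],
  [0.012, 0.0016, 0],
  [0.018, 0.0024, 0],
  [0.021, 0.003, 0],
  [0.021, 0.003, 0],
], claw=[8, 8, 8, 8, 8], yaw=[0, 0, 0, 0, 0])

```text
time: 12.42
tool_pos: [0.4199, -0.0796, 0.2122]
tcp_rot: [-3.133, -0.22, 0.008]
wrist_force: [-5.9, 0.1, 0.9]
width: 0.223
grip_force: 27.0
```

```bash
python3 st.py;python3 axis.py
```

```text
t 12.42 pos [ 0.4199 -0.0796  0.2122] toolY deg -81.96 F [-5.88  0.07  0.94] w 0.2231346249140079 27.010526955127716 q [-0.25  0.01  2.29 -0.    0.85  1.19]
z -0.199 n 1195 x max 0.0446 min 0.0293
z -0.193 n 132 x max 0.0319 min 0.0288
z -0.187 n 188 x max 0.0322 min 0.0019
z -0.181 n 2202 x max 0.0296 min 0.0037
z -0.175 n 251 x max 0.0046 min 0.0017
z -0.169 n 297 x max 0.0043 min 0.0008
z -0.163 n 314 x max 0.0037 min 0.0006
z -0.157 n 329 x max 0.0034 min 0.0007
z -0.151 n 489 x max 0.003 min -0.0163
z -0.145 n 1690 x max 0.002 min -0.015
```

Call:
drive_tool([
  [0.004, 0.0005, 0],
  [0.008, 0.001, 0],
  [0.008, 0.001, 0],
  [0.008, 0.001, 0],
], claw=[8, 8, 8, 8], yaw=[0, 0, 0, 0])

```text
time: 12.8
tool_pos: [0.4236, -0.0791, 0.2121]
tcp_rot: [-3.133, -0.22, 0.009]
wrist_force: [-6.7, -1.4, 1.3]
width: 0.222
grip_force: 27.5
```

```bash
python3 st.py;python3 axis.py
```

```text
t 12.8 pos [ 0.4236 -0.0791  0.2121] toolY deg -81.96 F [-6.65 -1.41  1.26] w 0.22156027771243192 27.490383088588715 q [-0.24  0.02  2.28 -0.    0.85  1.19]
z -0.199 n 1396 x max 0.044 min 0.0257
z -0.193 n 142 x max 0.0285 min 0.0251
z -0.187 n 170 x max 0.0283 min -0.0009
z -0.181 n 2110 x max 0.026 min 0.0009
z -0.175 n 215 x max 0.0021 min -0.0007
z -0.169 n 226 x max 0.0021 min -0.0007
z -0.163 n 243 x max 0.0023 min -0.0002
z -0.157 n 284 x max 0.0022 min -0.0004
z -0.151 n 341 x max 0.0023 min -0.0007
z -0.145 n 1864 x max 0.0012 min -0.0161
```

The cell is now vertical, with its axis 8 mm behind the TCP. I carry it over pocket_a.

Call:
drive_tool([
  [-0.01, -0.001, 0.01],
  [-0.01, -0.001, 0.07],
  [0.03, 0.005, 0.11],
  [0.1, 0.016, 0.11],
  [0.17, 0.028, 0.11],
  [0.207, 0.034, 0.1],
  [0.207, 0.034, 0.07],
  [0.207, 0.034, 0.07],
], claw=[8, 8, 8, 8, 8, 8, 8, 8], yaw=[0, 0, 0, 0, 0, 0, 0, 0])

```text
time: 13.52
tool_pos: [0.5294, -0.0619, 0.2468]
tcp_rot: [-3.134, -0.22, 0.001]
wrist_force: [-1.6, 0.5, -1.1]
width: 0.225
grip_force: 27.3
```

```bash
python3 st.py;python3 axis.py
```

```text
t 13.52 pos [ 0.5294 -0.0619  0.2468] toolY deg -81.96 F [-1.56  0.53 -1.06] w 0.22450520988248374 27.287842333316803 q [-0.16  0.15  2.05  0.    0.94  1.27]
z -0.199 n 11 x max 0.0038 min 0.001
z -0.193 n 161 x max 0.0045 min 0.001
z -0.187 n 197 x max 0.0044 min 0.0011
z -0.181 n 218 x max 0.0044 min 0.0007
z -0.175 n 235 x max 0.0042 min 0.0009
z -0.169 n 275 x max 0.0043 min 0.0007
z -0.163 n 297 x max 0.0041 min 0.0005
z -0.157 n 335 x max 0.004 min 0.0003
z -0.151 n 402 x max 0.0039 min -0.0
z -0.145 n 1830 x max 0.0029 min -0.0145
```

Call:
drive_tool([
  [-0.0076, -0.001, -0.018],
  [-0.0076, -0.001, -0.018],
  [-0.0076, -0.001, -0.018],
  [-0.0076, -0.001, -0.018],
], claw=[8, 8, 8, 8], yaw=[0, 0, 0, 0])

```text
time: 13.9
tool_pos: [0.5242, -0.063, 0.2388]
tcp_rot: [3.134, 0.218, 0.0]
wrist_force: [0.8, -0.6, 0.3]
width: 0.223
grip_force: 27.3
```

```bash
python3 st.py;python3 axis.py; cat > cellpos.py <<'E'
from h import *
import sys
from scipy.optimize import least_squares
x,y,lo,hi=map(float,sys.argv[1:5])
for n in("scene","side","wrist"):
    c=grab(n);P=cloud(c);K=c["color"].astype(int)
    m=(c["depth"]>0)&(np.hypot(P[...,0]-x,P[...,1]-y)<.016)&(P[...,2]>lo)&(P[...,2]<hi)&(K.min(-1)>80);q=P[m]
    if len(q)<8: print(n,len(q));continue
    f=least_squares(lambda t:np.hypot(q[:,0]-t[0],q[:,1]-t[1])-.01,[x,y],loss="soft_l1",f_scale=.001)
    print(n,len(q),f.x.round(4),"rms",np.sqrt(np.mean(f.fun**2)).round(4))
E
python3 cellpos.py .519 -.063 .043 .066
```

```text
t 13.9 pos [ 0.5242 -0.063   0.2388] toolY deg -82.03 F [ 0.84 -0.65  0.25] w 0.22327037786441345 27.297762036323547 q [-0.17  0.15  2.07  0.    0.92  1.26]
z -0.205 n 186 x max 0.0288 min 0.0068
z -0.199 n 12 x max 0.0032 min 0.0003
z -0.193 n 164 x max 0.0035 min 0.0001
z -0.187 n 195 x max 0.0033 min 0.0
z -0.181 n 221 x max 0.0033 min -0.0003
z -0.175 n 241 x max 0.0031 min -0.0004
z -0.169 n 266 x max 0.0031 min -0.0005
z -0.163 n 291 x max 0.0029 min -0.0007
z -0.157 n 344 x max 0.0029 min -0.0005
z -0.151 n 406 x max 0.0028 min -0.0072
z -0.145 n 1833 x max 0.0018 min -0.0156
scene 29 [ 0.5185 -0.0626] rms 0.0017
side 60 [ 0.5157 -0.0636] rms 0.0014
wrist 1041 [ 0.518  -0.0635] rms 0.0003
```

Call:
drive_tool([
  [0.0024, 0.0006, -0.006],
  [0.0024, 0.0006, -0.014],
  [0.0024, 0.0006, -0.022],
  [0.0024, 0.0006, -0.032],
  [0.0024, 0.0006, -0.032],
], claw=[8, 8, 8, 8, 8], yaw=[0, 0, 0, 0, 0])

```text
time: 14.52
tool_pos: [0.5251, -0.0624, 0.2209]
tcp_rot: [-3.133, -0.219, 0.004]
wrist_force: [-0.4, -0.2, -0.7]
width: 0.226
grip_force: 27.3
```

```bash
python3 st.py
```

```text
t 14.52 pos [ 0.5251 -0.0624  0.2209] toolY deg -82.01 F [-0.41 -0.2  -0.68] w 0.22556594706319802 27.29761004447937 q [-0.17  0.18  2.08  0.    0.89  1.27]
```

It's inside the pocket with no contact force. I lower it the rest of the way and release.

Call:
drive_tool([
  [0, 0, -0.008],
  [0, 0, -0.016],
  [0, 0, -0.022],
  [0, 0, -0.022],
], claw=[8, 8, 8, 8], yaw=[0, 0, 0, 0])

```text
time: 14.85
tool_pos: [0.5254, -0.0625, 0.2106]
tcp_rot: [-3.134, -0.219, 0.002]
wrist_force: [0.0, 0.3, -0.6]
width: 0.223
grip_force: 27.3
```

```bash
python3 st.py; python3 axis.py
```

```text
t 14.85 pos [ 0.5254 -0.0625  0.2106] toolY deg -82.01 F [ 0.    0.35 -0.63] w 0.22279333994093112 27.299059331417084 q [-0.17  0.2   2.08 -0.    0.86  1.27]
z -0.205 n 114 x max 0.0288 min 0.028
z -0.199 n 113 x max 0.0287 min 0.0281
z -0.193 n 134 x max 0.0287 min 0.028
z -0.187 n 237 x max 0.0288 min -0.0002
z -0.181 n 2211 x max 0.0284 min 0.0015
z -0.175 n 243 x max 0.003 min -0.0006
z -0.169 n 271 x max 0.0028 min -0.0007
z -0.163 n 303 x max 0.0028 min -0.0006
z -0.157 n 349 x max 0.0027 min -0.0011
z -0.151 n 414 x max 0.0026 min -0.0156
z -0.145 n 1809 x max 0.0015 min -0.0157
```

Call:
drive_tool([
  [0, 0, 0],
  [0, 0, 0],
  [0, 0, 0],
  [0, 0, 0],
  [0, 0, 0.04],
  [0, 0, 0.1],
  [0, 0, 0.18],
  [0, 0, 0.18],
], claw=[30, 40, 44, 44, 44, 44, 44, 44], yaw=[0, 0, 0, 0, 0, 0, 0, 0])

```text
time: 15.57
tool_pos: [0.5291, -0.0631, 0.3096]
tcp_rot: [3.131, 0.219, 0.021]
wrist_force: [2.8, -1.0, 0.9]
width: 0.513
grip_force: 0.0
```

```bash
python3 st.py; cat > top.py <<'E'
from h import *
import sys
x,y=map(float,sys.argv[1:3])
for n in("scene","side","wrist"):
    c=grab(n);P=cloud(c);q=P[(c["depth"]>0)&(np.hypot(P[...,0]-x,P[...,1]-y)<.02)&(P[...,2]>.04)&(P[...,2]<.09)]
    if len(q)<5: print(n,len(q));continue
    z=np.percentile(q[:,2],90);t=q[q[:,2]>z-.004]
    A=np.c_[t[:,:2]-t[:,:2].mean(0),np.ones(len(t))];k=np.linalg.lstsq(A,t[:,2],rcond=None)[0]
    print(n,len(q),"top z",np.median(t[:,2]).round(4),"centre",((t[:,:2].min(0)+t[:,:2].max(0))/2).round(4),"slope",k[:2].round(3))
E
python3 top.py .519 -.063
```

```text
t 15.57 pos [ 0.5291 -0.0631  0.3096] toolY deg -82.01 F [ 2.77 -0.96  0.94] w 0.5128013390256518 0.0 q [-0.17  0.07  2.01  0.    1.05  1.27]
scene 64 top z 0.0606 centre [ 0.5194 -0.0616] slope [-0.008 -0.032]
side 106 top z 0.0618 centre [ 0.5156 -0.0637] slope [ 0.069 -0.002]
wrist 1210 top z 0.0623 centre [ 0.5196 -0.063 ] slope [-0.032 -0.004]
```

Call:
drive_tool([
  [0.007, 0.07, 0],
  [0.016, 0.15, 0],
  [0.025, 0.23, 0],
  [0.035, 0.31, 0],
  [0.047, 0.38, 0],
  [0.047, 0.408, -0.04],
  [0.047, 0.408, -0.07],
  [0.047, 0.408, -0.07],
], claw=[44, 44, 44, 44, 44, 44, 44, 44], yaw=[0, 0, 0, 0, 0, 0, 0, 0])

```text
time: 16.38
tool_pos: [0.5466, 0.1423, 0.2611]
tcp_rot: [3.132, 0.223, -0.015]
wrist_force: [-0.9, -0.2, -1.3]
width: 0.514
grip_force: 0.0
```

```bash
python3 st.py
```

```text
t 16.38 pos [0.5466 0.1423 0.2611] toolY deg -81.87 F [-0.89 -0.21 -1.28] w 0.5137130470813404 0.0 q [ 0.21  0.19  1.97 -0.    0.98  1.64]
```

Cell a is home: top at 62 mm and upright. Now cell b.

Call:
drive_tool([
  [0.003, -0.001, -0.03],
  [0.004, -0.001, -0.056],
  [0.004, -0.001, -0.056],
  [0.004, -0.001, -0.056],
], claw=[44, 44, 44, 44], yaw=[0, 0, 0, 0])

```text
time: 16.72
tool_pos: [0.5505, 0.1402, 0.2371]
tcp_rot: [3.134, 0.217, -0.006]
wrist_force: [0.3, 0.1, -0.4]
width: 0.515
grip_force: 0.0
```

```bash
python3 st.py; python3 - <<'E'
from h import *
c=grab("wrist");s=bot.read_state();R=cv2.Rodrigues(np.array(s["tcp_rot"]))[0]
P=cloud(c)-s["tool_pos"];al=np.arctan2(R[1,1],R[0,1])+np.pi/2
Q=np.stack([P@[np.cos(al),np.sin(al),0],P@[-np.sin(al),np.cos(al),0],P[...,2]+s["tool_pos"][2]],-1);K=c["color"].astype(int)
m=(c["depth"]>0)&(abs(Q[...,1])<.02)&(Q[...,2]>.05)&(Q[...,2]<.085)&(abs(Q[...,0])<.03)&(K.min(-1)>90)
q=Q[m];print(len(q),"y mid",((np.percentile(q[:,1],1)+np.percentile(q[:,1],99))/2).round(4),"x range",np.percentile(q[:,0],[1,99]).round(4),"zmax",q[:,2].max().round(4))
E
```

```text
t 16.72 pos [0.5505 0.1402 0.2371] toolY deg -82.06 F [ 0.34  0.11 -0.39] w 0.5146417297813655 0.0 q [ 0.21  0.23  1.98 -0.    0.93  1.64]
3950 y mid 0.0018 x range [-0.0111  0.0188] zmax 0.077
```

Call:
drive_tool([
  [-0.003, 0.003, -0.01],
  [-0.003, 0.003, -0.028],
  [-0.003, 0.003, -0.028],
  [-0.003, 0.003, -0.028],
  [-0.003, 0.003, -0.028],
  [-0.003, 0.003, -0.028],
  [-0.003, 0.003, -0.028],
  [-0.003, 0.003, -0.028],
], claw=[44, 44, 44, 8, 8, 8, 8, 8], yaw=[0, 0, 0, 0, 0, 0, 0, 0])

```text
time: 17.43
tool_pos: [0.5499, 0.1424, 0.2247]
tcp_rot: [3.134, 0.219, 0.001]
wrist_force: [-0.6, -0.2, -1.0]
width: 0.228
grip_force: 26.1
```

```bash
python3 st.py
```

```text
t 17.43 pos [0.5499 0.1424 0.2247] toolY deg -82.01 F [-0.56 -0.18 -1.01] w 0.22776780412325165 26.133401691913605 q [ 0.21  0.24  1.99 -0.    0.91  1.64]
```

Call:
drive_tool([
  [-0.006, -0.001, 0.0104],
  [-0.012, -0.0018, 0.0208],
  [-0.02, -0.0028, 0.0346],
  [-0.028, -0.004, 0.0485],
  [-0.0347, -0.005, 0.0606],
  [-0.0347, -0.005, 0.1],
  [-0.0347, -0.005, 0.15],
  [-0.0347, -0.005, 0.15],
], claw=[8, 8, 8, 8, 8, 8, 8, 8], yaw=[0, 0, 0, 0, 0, 0, 0, 0])

```text
time: 18.1
tool_pos: [0.5342, 0.1404, 0.3052]
tcp_rot: [-3.133, -0.219, -0.014]
wrist_force: [1.9, -0.1, -0.6]
width: 0.224
grip_force: 26.2
```

```bash
python3 st.py; python3 axis.py
```

```text
t 18.1 pos [0.5342 0.1404 0.3052] toolY deg -82.0 F [ 1.95 -0.11 -0.58] w 0.22439555245965853 26.15691304206848 q [0.21 0.11 1.97 0.   1.04 1.64]
z -0.193 n 4 x max 0.0313 min 0.0296
z -0.187 n 336 x max 0.0323 min 0.0275
z -0.181 n 467 x max 0.0296 min 0.0233
z -0.175 n 490 x max 0.0259 min 0.0199
z -0.169 n 545 x max 0.0221 min 0.0159
z -0.163 n 586 x max 0.0184 min 0.0122
z -0.157 n 777 x max 0.0147 min -0.0086
z -0.151 n 1341 x max 0.0107 min -0.0053
z -0.145 n 259 x max 0.0078 min 0.0032
```

Call:
drive_tool([
  [-0.03, -0.045, 0],
  [-0.075, -0.112, 0],
  [-0.12, -0.179, 0],
  [-0.165, -0.246, 0],
  [-0.21, -0.313, 0],
  [-0.255, -0.38, 0],
  [-0.301, -0.449, 0],
  [-0.301, -0.449, -0.02],
], claw=[8, 8, 8, 8, 8, 8, 8, 8], yaw=[0, 0, 0, 0, 0, 0, 0, 0])

```text
time: 18.82
tool_pos: [0.3788, -0.0888, 0.2898]
tcp_rot: [3.132, 0.21, -0.001]
wrist_force: [0.3, -0.3, -1.5]
width: 0.222
grip_force: 26.1
```

Call:
drive_tool([
  [0, 0, -0.03],
  [0, 0, -0.07],
  [0, 0, -0.11],
  [0, 0, -0.14],
  [0, 0, -0.14],
  [0, 0, -0.14],
], claw=[8, 8, 8, 8, 8, 8], yaw=[0, 0, 0, 0, 0, 0])

```text
time: 19.32
tool_pos: [0.381, -0.0841, 0.2183]
tcp_rot: [-3.133, -0.219, 0.005]
wrist_force: [-0.1, -0.7, -0.3]
width: 0.222
grip_force: 26.1
```

Call:
drive_tool([
  [0.01, 0.0014, -0.01],
  [0.02, 0.0028, -0.01],
  [0.03, 0.0042, -0.01],
  [0.038, 0.0053, -0.01],
  [0.046, 0.0064, -0.01],
  [0.054, 0.0076, -0.01],
  [0.062, 0.0087, -0.01],
  [0.062, 0.0087, -0.01],
], claw=[8, 8, 8, 8, 8, 8, 8, 8], yaw=[0, 0, 0, 0, 0, 0, 0, 0])

```text
time: 19.98
tool_pos: [0.4126, -0.0801, 0.2143]
tcp_rot: [-3.134, -0.221, 0.007]
wrist_force: [-4.1, -2.8, -1.1]
width: 0.225
grip_force: 27.0
```

Call:
drive_tool([
  [0.007, 0.001, 0],
  [0.014, 0.002, 0],
  [0.014, 0.002, 0],
], claw=[8, 8, 8], yaw=[0, 0, 0])

```text
time: 20.23
tool_pos: [0.4194, -0.079, 0.2143]
tcp_rot: [-3.133, -0.22, 0.007]
wrist_force: [-5.4, -1.4, 0.4]
width: 0.219
grip_force: 27.9
```

```bash
python3 st.py; python3 axis.py
```

```text
t 20.23 pos [ 0.4194 -0.079   0.2143] toolY deg -81.96 F [-5.42 -1.35  0.39] w 0.21876155594650906 27.93531507253647 q [-0.24  0.01  2.29 -0.    0.85  1.19]
z -0.205 n 531 x max 0.0446 min 0.0303
z -0.199 n 628 x max 0.0444 min 0.0296
z -0.193 n 139 x max 0.0318 min 0.0065
z -0.187 n 1255 x max 0.0309 min 0.0031
z -0.181 n 1180 x max 0.0293 min 0.0025
z -0.175 n 269 x max 0.0044 min 0.0004
z -0.169 n 286 x max 0.0037 min 0.0009
z -0.163 n 319 x max 0.0032 min 0.0003
z -0.157 n 366 x max 0.0025 min -0.0006
z -0.151 n 1866 x max 0.0015 min -0.0165
z -0.145 n 92 x max 0.0012 min -0.0077
```

Call:
drive_tool([
  [0.005, 0.0007, 0],
  [0.0105, 0.0015, 0],
  [0.0105, 0.0015, 0],
  [0.0105, 0.0015, 0],
], claw=[8, 8, 8, 8], yaw=[0, 0, 0, 0])

```text
time: 20.62
tool_pos: [0.4243, -0.0782, 0.2142]
tcp_rot: [-3.133, -0.22, 0.008]
wrist_force: [-5.5, -1.5, 0.3]
width: 0.221
grip_force: 28.2
```

```bash
python3 st.py; python3 axis.py
```

```text
t 20.62 pos [ 0.4243 -0.0782  0.2142] toolY deg -81.96 F [-5.49 -1.53  0.33] w 0.2211039942479709 28.217124938964844 q [-0.24  0.01  2.28 -0.    0.85  1.19]
z -0.205 n 537 x max 0.0432 min 0.0255
z -0.199 n 875 x max 0.0432 min 0.0247
z -0.193 n 142 x max 0.027 min 0.0243
z -0.187 n 994 x max 0.0262 min -0.0002
z -0.181 n 1242 x max 0.0242 min -0.0003
z -0.175 n 214 x max 0.0011 min -0.0015
z -0.169 n 242 x max 0.0012 min -0.0016
z -0.163 n 277 x max 0.001 min -0.0017
z -0.157 n 308 x max 0.0011 min -0.0018
z -0.151 n 1462 x max 0.0006 min -0.0175
z -0.145 n 591 x max -0.0003 min -0.0159
```

Call:
drive_tool([
  [-0.006, -0.001, 0.01],
  [-0.006, -0.001, 0.06],
  [0.03, 0.004, 0.09],
  [0.088, 0.013, 0.08],
  [0.088, 0.013, 0.056],
  [0.088, 0.013, 0.048],
  [0.088, 0.013, 0.048],
  [0.088, 0.013, 0.048],
], claw=[8, 8, 8, 8, 8, 8, 8, 8], yaw=[0, 0, 0, 0, 0, 0, 0, 0])

```text
time: 21.33
tool_pos: [0.4686, -0.0718, 0.2383]
tcp_rot: [-3.134, -0.219, 0.002]
wrist_force: [0.5, -1.2, -1.0]
width: 0.226
grip_force: 28.1
```

```bash
python3 st.py; python3 axis.py; python3 cellpos.py .460 -.073 .043 .066
```

```text
t 21.33 pos [ 0.4686 -0.0718  0.2383] toolY deg -82.01 F [ 0.54 -1.25 -1.01] w 0.22628810128978674 28.062550127506256 q [-0.2   0.06  2.18  0.    0.91  1.23]
z -0.205 n 805 x max 0.0342 min 0.0037
z -0.199 n 47 x max 0.0026 min -0.0012
z -0.193 n 185 x max 0.0025 min -0.001
z -0.187 n 190 x max 0.0024 min -0.0006
z -0.181 n 198 x max 0.0023 min -0.0003
z -0.175 n 463 x max 0.0449 min -0.0005
z -0.169 n 252 x max 0.0019 min -0.0009
z -0.163 n 296 x max 0.0016 min -0.0014
z -0.157 n 335 x max 0.0015 min -0.0018
z -0.151 n 1686 x max 0.0009 min -0.0172
z -0.145 n 355 x max 0.0001 min -0.0143
scene 22 [ 0.4617 -0.0726] rms 0.0015
side 68 [ 0.4595 -0.0724] rms 0.0016
wrist 899 [ 0.4611 -0.0727] rms 0.0003
```

Call:
drive_tool([
  [-0.002, 0, -0.006],
  [-0.002, 0, -0.014],
  [-0.002, 0, -0.022],
  [-0.002, 0, -0.03],
  [-0.002, 0, -0.03],
], claw=[8, 8, 8, 8, 8], yaw=[0, 0, 0, 0, 0])

```text
time: 21.95
tool_pos: [0.4676, -0.0719, 0.2223]
tcp_rot: [-3.133, -0.219, 0.003]
wrist_force: [-1.1, -0.5, -0.9]
width: 0.226
grip_force: 28.1
```

```bash
python3 st.py
```

```text
t 21.95 pos [ 0.4676 -0.0719  0.2223] toolY deg -82.01 F [-1.06 -0.52 -0.89] w 0.2257263310941296 28.06263506412506 q [-0.21  0.08  2.19  0.    0.87  1.23]
```

Bottom is about 24 mm up and there's no contact, so it's inside. I lower it the rest and release.

Call:
drive_tool([
  [0, 0, -0.008],
  [0, 0, -0.016],
  [0, 0, -0.021],
  [0, 0, -0.021],
], claw=[8, 8, 8, 8], yaw=[0, 0, 0, 0])

```text
time: 22.28
tool_pos: [0.4679, -0.0719, 0.2122]
tcp_rot: [-3.134, -0.219, 0.002]
wrist_force: [-0.2, -0.7, -1.5]
width: 0.222
grip_force: 28.1
```

Call:
drive_tool([
  [0, 0, 0],
  [0, 0, 0],
  [0, 0, 0],
  [0, 0, 0],
  [0, 0, 0.04],
  [0, 0, 0.1],
  [0, 0, 0.18],
  [0, 0, 0.18],
], claw=[30, 40, 44, 44, 44, 44, 44, 44], yaw=[0, 0, 0, 0, 0, 0, 0, 0])

```text
time: 22.95
tool_pos: [0.4715, -0.0726, 0.3107]
tcp_rot: [3.13, 0.219, 0.02]
wrist_force: [1.2, -0.4, 0.7]
width: 0.516
grip_force: 0.0
```

```bash
python3 st.py; python3 top.py .460 -.073; python3 top.py .519 -.063; cat > bh.py <<'E'
from h import *
import sys
x,y=map(float,sys.argv[1:3])
for n in("scene","side","wrist"):
    c=grab(n);P=cloud(c);p=P[c["depth"]>0]
    q=p[(np.hypot(p[:,0]-x,p[:,1]-y)<.025)&(p[:,2]>.221)&(p[:,2]<.233)]
    if len(q)>4: print(n,len(q),"handle",((q[:,:2].min(0)+q[:,:2].max(0))/2).round(4),np.median(q[:,2]).round(4))
E
python3 bh.py .523 -.268
```

```text
t 22.95 pos [ 0.4715 -0.0726  0.3107] toolY deg -82.01 F [ 1.17 -0.39  0.69] w 0.5163606803713346 0.0 q [-0.21 -0.04  2.12  0.    1.05  1.23]
scene 65 top z 0.0604 centre [ 0.4615 -0.0704] slope [-0.023 -0.025]
side 118 top z 0.062 centre [ 0.4568 -0.0743] slope [0.048 0.025]
wrist 1200 top z 0.0624 centre [ 0.4609 -0.0724] slope [-0.028 -0.011]
scene 67 top z 0.0605 centre [ 0.5198 -0.0617] slope [0.065 0.033]
side 105 top z 0.0617 centre [ 0.5158 -0.0638] slope [-0.005  0.055]
wrist 1192 top z 0.0624 centre [ 0.519 -0.063] slope [-0.007 -0.005]
scene 23 handle [ 0.5226 -0.2669] 0.2243
side 53 handle [ 0.5188 -0.2698] 0.2266
```

Both cells are home with tops at 62 mm. I go back to the handle.

Call:
drive_tool([
  [0, 0, 0.08],
  [0, 0, 0.16],
  [0.01, -0.04, 0.23],
  [0.03, -0.11, 0.23],
  [0.05, -0.19, 0.23],
  [0.07, -0.265, 0.23],
  [0.09, -0.34, 0.23],
  [0.103, -0.391, 0.23],
], claw=[50, 50, 50, 50, 50, 50, 50, 50], yaw=[0.03, 0.06, 0.09, 0.12, 0.15, 0.18, 0.196, 0.196])

```text
time: 24.07
tool_pos: [0.5201, -0.2705, 0.4171]
tcp_rot: [2.919, 1.16, -0.001]
wrist_force: [0.6, -0.3, 0.4]
width: 0.585
grip_force: 0.0
```

Call:
drive_tool([
  [0, 0, 0],
  [0, 0, 0],
], claw=[50, 50], yaw=[0, 0])

```text
time: 24.23
tool_pos: [0.5197, -0.2687, 0.4165]
tcp_rot: [-2.92, -1.154, 0.002]
wrist_force: [0.3, 1.2, -0.8]
width: 0.587
grip_force: 0.0
```

```bash
python3 st.py; python3 bh.py .523 -.268
```

```text
t 24.23 pos [ 0.5197 -0.2687  0.4165] toolY deg -46.88 F [ 0.3   1.17 -0.84] w 0.5873175626942931 0.0 q [-0.52  0.09  1.79  0.    1.27  0.3 ]
scene 20 handle [ 0.5213 -0.2663] 0.2242
side 57 handle [ 0.5173 -0.2692] 0.2259
wrist 1029 handle [ 0.5214 -0.2681] 0.2271
```

Call:
drive_tool([
  [0.005, 0.001, -0.05],
  [0.005, 0.001, -0.1],
  [0.005, 0.001, -0.118],
  [0.005, 0.001, -0.118],
  [0.005, 0.001, -0.118],
  [0.005, 0.001, -0.118],
  [0.005, 0.001, -0.118],
  [0.005, 0.001, -0.118],
], claw=[50, 50, 50, 8, 8, 8, 8, 8], yaw=[0, 0, 0, 0, 0, 0, 0, 0], newtons=25)

```text
time: 25.05
tool_pos: [0.5226, -0.2668, 0.3605]
tcp_rot: [2.919, 1.158, 0.003]
wrist_force: [-0.1, 2.6, 1.3]
width: 0.18
grip_force: 25.7
```

```bash
python3 st.py; python3 - <<'E'
import numpy as np
from workcell import bot
p=np.array(bot.read_state()["tool_pos"][:2]);C=np.array([.7665,-.0378]);d=p-C;r=np.hypot(*d);t0=np.arctan2(-d[1],-d[0]);print(r,t0)
for t in [.70,.61,.51,.41,.31,.22,.15,.1088]:
    print(np.round(2*(C+r*np.array([-np.cos(t),-np.sin(t)])-p),4),round((t-t0)/np.pi,4))
E
```

```text
t 25.05 pos [ 0.5226 -0.2668  0.3605] toolY deg -46.73 F [-0.08  2.58  1.35] w 0.17977116627915915 25.691947638988495 q [-0.51  0.13  1.85  0.    1.16  0.3 ]
0.33453121429645555 0.7539445759099296
[-0.024  0.027] -0.0172
[-0.0607  0.0747] -0.0458
[-0.0962  0.1314] -0.0776
[-0.1259  0.1913] -0.1095
[-0.1494  0.2539] -0.1413
[-0.1652  0.312 ] -0.17
[-0.1738  0.358 ] -0.1922
[-0.1774  0.3853] -0.2054
```

Call:
drive_tool([
  [-0.024, 0.027, 0],
  [-0.061, 0.075, 0],
  [-0.096, 0.131, 0],
  [-0.126, 0.191, 0],
  [-0.149, 0.254, 0],
  [-0.165, 0.312, 0],
  [-0.174, 0.358, 0],
  [-0.1775, 0.385, 0],
], claw=[8, 8, 8, 8, 8, 8, 8, 8], yaw=[-0.017, -0.046, -0.078, -0.11, -0.141, -0.17, -0.192, -0.205])

```text
time: 25.72
tool_pos: [0.4339, -0.0727, 0.3605]
tcp_rot: [3.136, 0.171, 0.01]
wrist_force: [5.8, -1.0, -4.8]
width: 0.176
grip_force: 26.1
```

Call:
drive_tool([
  [0, 0, 0],
  [0, 0, 0],
  [0, 0, 0],
], claw=[8, 8, 8], yaw=[0, 0, 0])

```text
time: 25.97
tool_pos: [0.4344, -0.0745, 0.3604]
tcp_rot: [3.136, 0.176, 0.007]
wrist_force: [4.2, 1.7, 0.6]
width: 0.182
grip_force: 26.5
```

```bash
python3 st.py; cat > head.py <<'E'
from h import *
from scipy.optimize import least_squares
for n in("scene","side"):
    c=grab(n);P=cloud(c);K=c["color"].astype(int);ok=c["depth"]>0
    q=P[ok&(np.hypot(P[...,0]-.489,P[...,1]+.068)<.065)&(P[...,2]>.122)&(P[...,2]<.158)&(K.min(-1)>70)&(P[...,0]<.545)]
    f=least_squares(lambda t:np.hypot(q[:,0]-t[0],q[:,1]-t[1])-.045,[.489,-.068],loss="soft_l1",f_scale=.001)
    b=P[ok&(np.hypot(P[...,0]-.489,P[...,1]+.068)<.1)&(P[...,2]>.026)&(P[...,2]<.034)]
    t=P[ok&(np.hypot(P[...,0]-.43,P[...,1]+.074)<.03)&(P[...,2]>.221)&(P[...,2]<.233)]
    cl=P[ok&(np.hypot(P[...,0]-.765,P[...,1]+.038)<.03)&(P[...,2]>.233)&(P[...,2]<.26)]
    mid=lambda a:((np.percentile(a[:,:2],1,0)+np.percentile(a[:,:2],99,0))/2).round(4)
    print(n,"head",len(q),f.x.round(4),np.sqrt(np.mean(f.fun**2)).round(4),"handle",mid(t) if len(t)>4 else 0,"col",mid(cl) if len(cl)>4 else 0)
E
python3 head.py
```

```text
t 25.97 pos [ 0.4344 -0.0745  0.3604] toolY deg -83.59 F [4.19 1.68 0.56] w 0.182207658545475 26.531612277030945 q [-0.23 -0.16  2.13  0.    1.17  1.23]
scene head 350 [ 0.4886 -0.0683] 0.0041 handle [ 0.4426 -0.0715] col [ 0.7684 -0.0366]
side head 471 [ 0.4867 -0.0683] 0.0035 handle [ 0.4293 -0.0748] col [ 0.7643 -0.0401]
```

Handle at (0.434, -0.0745), as planned. I release and retreat, then verify.

Call:
drive_tool([
  [0, 0, 0],
  [0, 0, 0],
  [0, 0, 0],
  [0, 0, 0],
  [0, 0, 0],
  [0, 0, 0.04],
  [0, 0, 0.1],
  [0, 0, 0.16],
], claw=[20, 26, 34, 44, 50, 50, 50, 50], yaw=[0, 0, 0, 0, 0, 0, 0, 0])

```text
time: 26.73
tool_pos: [0.4328, -0.0744, 0.4384]
tcp_rot: [-3.136, -0.174, 0.006]
wrist_force: [0.2, 0.4, 0.7]
width: 0.585
grip_force: 0.0
```

Call:
drive_tool([
  [0, 0.06, 0.06],
  [0, 0.14, 0.1],
  [0, 0.22, 0.1],
  [0, 0.28, 0.1],
  [0, 0.28, 0.1],
], claw=[50, 50, 50, 50, 50], yaw=[0, 0, 0, 0, 0])

```text
time: 27.15
tool_pos: [0.4331, 0.0696, 0.4897]
tcp_rot: [-3.133, -0.182, -0.002]
wrist_force: [0.6, -0.2, 0.1]
width: 0.585
grip_force: 0.0
```

```bash
python3 st.py; python3 head.py; python3 - <<'E'
from h import *
import pickle
for n in("scene","side"):
    c=grab(n);P=cloud(c);p=P[c["depth"]>0];K=c["color"].astype(int)[c["depth"]>0]
    f=lambda x,y,r,lo,hi:p[(np.hypot(p[:,0]-x,p[:,1]-y)<r)&(p[:,2]>lo)&(p[:,2]<hi)]
    h=f(.43,-.074,.02,.221,.232);q=f(.603,-.28,.09,.051,.059);b=f(.489,-.068,.1,.026,.034)
    print(n,"handle",((h[:,:2].min(0)+h[:,:2].max(0))/2).round(4),"rest",cv2.minAreaRect(q[:,:2].astype(np.float32)*1000),"block",cv2.minAreaRect(b[:,:2].astype(np.float32)*1000)[0])
    o=pickle.load(open(n+"0.pkl","rb"));Po=cloud(o)
    for nm,m in(("red",lambda k:(k[...,0]>130)&(k[...,1]<60)),("orange",lambda k:(k[...,0]>180)&(abs(k[...,1]-110)<40)&(k[...,2]<80))):
        print(nm,[np.median(PP[m(cc["color"].astype(int))&(cc["depth"]>0)],0).round(3) for PP,cc in((Po,o),(P,c))])
for x,y in((.46,-.073),(.519,-.063)):
    c=bot.read_camera("side");P=cloud(c);q=P[(c["depth"]>0)&(np.hypot(P[...,0]-x+.003,P[...,1]-y)<.015)&(P[...,2]>.04)&(P[...,2]<.08)];print("cell",len(q),np.percentile(q[:,2],95) if len(q) else 0)
E
```

```text
t 27.15 pos [0.4331 0.0696 0.4897] toolY deg -83.34 F [ 0.65 -0.19  0.08] w 0.5849766000712453 0.0 q [ 0.1  -0.24  1.96  0.    1.42  1.56]
scene head 349 [ 0.4884 -0.0688] 0.0042 handle [ 0.4331 -0.0737] col [ 0.7677 -0.0362]
side head 482 [ 0.4869 -0.0684] 0.0038 handle [ 0.43   -0.0759] col [ 0.7633 -0.0402]
scene handle [ 0.4343 -0.0729] rest ((606.6511840820312, -275.69097900390625), (114.3581314086914, 110.22992706298828), 83.31110382080078) block (490.2236022949219, -65.89822387695312)
red [array([ 0.458, -0.233,  0.02 ]), array([ 0.48 , -0.234,  0.022])]
orange [array([ 0.361, -0.43 ,  0.018]), array([ 0.385, -0.429,  0.019])]
side handle [ 0.4291 -0.0757] rest ((601.578369140625, -279.14495849609375), (112.74661254882812, 114.11105346679688), 83.34346008300781) block (486.7544860839844, -68.76093292236328)
red [array([ 0.455, -0.247,  0.023]), array([ 0.451, -0.245,  0.023])]
orange [array([ 0.418, -0.442,  0.029]), array([ 0.419, -0.442,  0.029])]
cell 116 0.06336563673790571
cell 83 0.06247786567857103
```

```bash
python3 -c "
from workcell import bot
print(bot.finish_job())"
```

```text
the job is handed in; nothing more can be done
None
```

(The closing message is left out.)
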